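# Push the specimen carriers home and bolt them in

## Robot

A 7-joint arm with a two-finger parallel gripper is mounted at the origin on the work surface. World frame = base frame: x ahead of the robot, y to its left, z up, the work surface at z = 0. Lengths are in mm, angles in degrees, forces in N, time in s.
With the tool pointing down it reaches from about 425 to 925 mm from the base axis. Payload 6.8 kg.
Tool frame: the origin (TCP) lies at the very end of the fingers, on their centre line; the grasp point (between the pads) lies 19 mm behind it; z points along the fingers, y is the line along which they close (so a half turn about z gives the same grasp; the last joint's range is limited). The gripper opens to 88 mm and grips with 3 to 60 N. Pads are 20 mm wide; open, the fingers measure 115 mm over their backs; the gripper's body (75 mm by 178 mm) begins 61 mm behind the grasp point.
Start: joints at [-6.194, 27.33, 1.283, 89.118, -0.659, 63.558, -4.761], TCP at [675.017, 0.007, 222.664] pointing down, gripper open.
Joint ranges: [-169.35, 169.35], [-19.33, 120.38], [-80.79, 83.38], [13.8, 139.57], [-78.32, 258.32], [9.67, 109.79], [-169.56, 169.56]. Speed limits (degrees/s): [136.94, 136.94, 180, 180, 180, 180, 180].

## Interface

Orientations are given as a 3x3 rotation matrix whose columns are the frame's x, y, z axes.
In Python, from cell import status, viewer, order gives the robot as it stands.
- The arm moves only by the tool jog_arm, never from a script. Its argument "plan" is a list that holds one entry, the list of rows, each a list of 7 numbers: the finger opening in mm, from 0 to 87.8, then the shift along the world's x, y, z in mm, then the turn, a rotation vector about the world's x, y, z in degrees. In form: [[[hand, tx, ty, tz, ax, ay, az], ...]]. A call has 1 to 5 rows; each row is the pose to reach, as a shift and turn from the pose commanded when the call began; what a row does not reach only later rows make up. A row lasts 1/10 s, in which the tool goes at most 50 mm and 8.59 degrees, less where a joint would pass 70% of its speed; a pose out of reach is approached as far as the arm can. A call with a gripper value outside its range is refused whole. The fingers move at their own pace and stop on an object; "squeeze" is the grip in N (left out, the last holds). Time passes only in rows, so rows that repeat a pose let the fingers close. It gives the time, the measured TCP pose, the force, the opening and the grip force at its end, in the units of the state.
- status.read_state(): the state, without advancing time (a new reading comes with each control period).
- viewer.camera(name): name is "scene" or "side" or "wrist"; returns a dict with "color" (384x512x3 uint8, blue, green, red), "fx", "fy", "cx", "cy" (pixels), "R" (3x3) and "t" (3): a world point X has camera coordinates R X + t; the wrist camera has in their place "T_tool_cam" (4x4, takes a point from camera to tool coordinates, whose origin is the TCP and whose axes are the flange's). Camera axes: x right, y down, z forward; pixel columns grow to the right and rows downward; lengths in mm; the calibration is good to about 2 mm. The wrist camera is an equidistant fisheye: a pixel r from the principal point sees the ray r / f radians off the axis. A picture is of the moment at which its call begins: read the wrist's pose just before it. There is no depth.
- order.sign_off(): hands the job in; it is judged then, once.
The state is a dict: "t": time; "qpos": joint angles; "joint_vel": joint speeds; "effort": joint torques, N m; "tool_pos": TCP position; "eef_rot": TCP orientation; "wrist_force": force on the tool from outside, world axes, zero at the start; "wrist_torque": the same for the moment, N m; "opening": opening from 0.0 (shut) to 1.0 (fully open); "gripper_force": force on a finger pad.
Only numpy, scipy, OpenCV 4.12 (cv2) and the standard library are available. Lean on these libraries where they do the work, as an engineer would, in place of code of your own. Each camera call takes 0.05 s, during which the arm holds its last target. There are 200 camera calls.

## Task

Push the row of four specimen carriers along the track from behind, all together as one touching train, until it is fully home against the end stop, then push the keeper's tab fully in so that its bolt lies behind the last carrier. Use the fingers only to push: do not lift or tip the carriers, and leave the other things on the bench where they are.

Things in the scene. Friction and masses are not known exactly. Their poses are not given: they have to be found in the camera images.
- track: fixed black channel, 400 mm long. Origin: mid-length, on the bench (z = 0). x runs along it to the end stop, y to the keeper's side, z up. Floor 8 mm above the bench, 43 mm wide between two 4 mm lips with tops 16 mm above the bench. Open at x = -200 mm. The stop is roughly to the robot's left and the keeper on the robot's side, but the track's place and turn vary.
- stop_face (a point): middle of the end stop's inner face (bright steel block, 56 mm wide, top 46 mm above the bench): at track x = 180 mm, 22 mm above the bench. With the row home the leading carrier touches it and the last carrier's rear face lies 128 mm before it.
- carrier_stub: specimen carrier: white plastic block 32 mm long (along the track) x 40 x 28 mm high, about 80 g, with a small round disc on a stem, top at 40 mm above its underside. Origin: centre of its underside, x along the track to the stop. One of four in a touching row in the channel, order varies, row 50 to 120 mm short of the stop; slides with plain friction, a few N for all four.
- carrier_vice: specimen carrier: white plastic block 32 mm long (along the track) x 40 x 28 mm high, about 80 g, with two small upright jaws across it, top at 40 mm above its underside. Origin: centre of its underside, x along the track to the stop. One of four in a touching row in the channel, order varies, row 50 to 120 mm short of the stop; slides with plain friction, a few N for all four.
- carrier_pot: specimen carrier: white plastic block 32 mm long (along the track) x 40 x 28 mm high, about 80 g, with a round pot 26 mm wide, top at 39 mm above its underside. Origin: centre of its underside, x along the track to the stop. One of four in a touching row in the channel, order varies, row 50 to 120 mm short of the stop; slides with plain friction, a few N for all four.
- carrier_chip: specimen carrier: white plastic block 32 mm long (along the track) x 40 x 28 mm high, about 80 g, with a flat dark plate with a small square chip, top at 33 mm above its underside. Origin: centre of its underside, x along the track to the stop. One of four in a touching row in the channel, order varies, row 50 to 120 mm short of the stop; slides with plain friction, a few N for all four.
- keeper (a joint): sliding steel keeper, m: 0 drawn out, 0.040 fully in, at a stop. It slides along the track's -y; its bolt (12 mm wide, 18 to 26 mm above the bench) then crosses the channel about 5 mm behind the last carrier of a home row; a row not home blocks it. Stays where left; 1.5 N friction, slight damping, no spring. Starts at 0 to 0.006.
- keeper_tab (a point): middle of the outer face of the keeper's upright push tab: bright steel plate 26 mm wide along the track, 6 mm thick, from 16 to 46 mm above the bench. At track x = 41 mm, y = 88.5 mm minus the keeper value; push it towards the track's -y. The fixed pad under it has its top 14 mm above the bench and ends at y = 96 mm.
- spare: a fifth carrier of the same kind as carrier_stub, standing on the bench on the far side of the track, not part of the row; leave it alone. Origin: centre of its underside
- flask: small conical glass flask, 62 mm base, 100 mm tall, on the far side at the stop's end; bystander. Origin: centre of its underside
- dish: shut petri dish, 88 mm across, 13 mm high, on the far side near the open end; bystander. Origin: centre of its underside
- vial: small jar, 26 mm across, 45 mm high, on the keeper's side near the stop; bystander. Origin: centre of its underside
- driver: screwdriver lying on the bench, 130 mm long, on the keeper's side near the open end; bystander. Origin: near its middle
- slide_box: flat slide box, 70 x 90 mm, 32 mm high, beyond the track's open end; bystander. Origin: centre of its underside
- jar: amber jar, 52 mm across, 65 mm high, beyond the stop; bystander. Origin: centre of its underside
Not all that is in view belongs to the job. What is shaped like the carrier_chip but orange or purple is not meant.

How it is judged (in metres and radians):
On the way, in this order (a step that is already met when the one before it is completed fails the run):
1. the row of four carriers is home against the stop (x of each of carrier_stub, carrier_vice, carrier_pot, carrier_chip in the frame of track above 0.064 m and y of carrier_stub in the frame of track between -0.005 and 0.005 m and y of carrier_vice in the frame of track between -0.005 and 0.005 m and y of carrier_pot in the frame of track between -0.005 and 0.005 m and y of carrier_chip in the frame of track between -0.005 and 0.005 m), for 0.2 s.
2. the keeper is pushed in behind it (value of joint keeper above 0.035 m), for 0.2 s.
At the end, for the whole second after the job is handed in: All four carriers lie in the track (within 5 mm of its middle line) between the stop and 4 mm behind the fully closed-up row's place, flat on the channel floor (within 3 mm, 0.08 rad) and at rest, and the keeper is in to within 5 mm of its end (all of step 1 and z of carrier_stub in the frame of track between 0.005 and 0.011 m and angle between each of carrier_stub, carrier_vice, carrier_pot, carrier_chip's own z axis and vertical below 0.08 rad and linear speed of each of carrier_stub, carrier_vice, carrier_pot, carrier_chip below 0.01 m/s and z of carrier_vice in the frame of track between 0.005 and 0.011 m and z of carrier_pot in the frame of track between 0.005 and 0.011 m and z of carrier_chip in the frame of track between 0.005 and 0.011 m and value of joint keeper above 0.035 m); the robot touches nothing.
It fails at once if a carrier is lifted or tipped (z of any of carrier_stub, carrier_vice, carrier_pot, carrier_chip in the frame of track above 0.016 m or angle between any of carrier_stub, carrier_vice, carrier_pot, carrier_chip's own z axis and vertical above 0.2 rad).
It fails at once if the train comes apart: gaps of more than 8 mm in all (horizontal distance between carrier_stub and carrier_vice above 0.105 m or horizontal distance between any of carrier_stub, carrier_vice and carrier_pot above 0.105 m or horizontal distance between any of carrier_stub, carrier_vice, carrier_pot and carrier_chip above 0.105 m).
It fails at once if another thing on the bench is moved by more than 15 mm (distance of any of spare, flask, dish, vial, driver, slide_box, jar from where it was at the start of the episode above 0.015 m).
It also fails if it takes over 45 s, if anything falls off the work surface, if the arm or the gripper's body presses on something with over 40 N, if the wrist force passes 120 N, or if a joint passes its speed limit or range.

## Working session

There is one attempt and no reset: what is moved stays moved. The work goes in short steps, Python scripts to look and compute and a tool call to move; the robot and the scene stay as the last step left them, time stands still between calls to the robot, and variables do not carry over. Pictures are saved under pics/ and viewed, at most 10 in all, crops included, and the job is handed in when it is done.

Besides the shell and the picture viewer there is one more tool, called after "Emit:" as name(argument=value, ...) on one line, values as JSON. jog_arm: Moves the arm, as the interface text tells. Its arguments: {"type":"object","properties":{"plan":{"type":"array"},"squeeze":{"type":"number"}},"required":["plan"]}

```bash
mkdir -p pics
cat > h.py <<'E'
import numpy as np, cv2
from cell import status, viewer, order
def plane(c,u,v,z):
    R=np.array(c["R"]);t=np.array(c["t"]);o=-R.T@t
    d=R.T@np.array([(u-c["cx"])/c["fx"],(v-c["cy"])/c["fy"],1]);return o+d*(z-o[2])/d[2]
def proj(c,X):
    p=np.array(c["R"])@np.array(X,float)+np.array(c["t"]);return c["fx"]*p[0]/p[2]+c["cx"],c["fy"]*p[1]/p[2]+c["cy"]
E
python3 - <<'E'
from h import *
import pickle
s=status.read_state();print(s['t'],s['tool_pos'],np.round(s['eef_rot'],3),s['wrist_force'])
C={}
for n in("scene","side","wrist"):
    C[n]=viewer.camera(n)
    c=C[n];print(n,{k:np.round(v,2).tolist() for k,v in c.items() if k!="color"})
pickle.dump((s,C),open('c0.pkl','wb'))
for n in("scene","side"):cv2.imwrite(f'pics/{n}0.png',cv2.resize(C[n]['color'],(800,600),interpolation=cv2.INTER_CUBIC))
E
```

```text
0.0 [6.74424608e+02 3.62027752e-03 2.21717351e+02] [[-0.     1.    -0.002]
 [ 1.     0.    -0.   ]
 [-0.    -0.002 -1.   ]] [ 0.09996575 -0.09823603 -1.16458143]
scene {'fx': 388.05, 'fy': 388.05, 'cx': 257.37, 'cy': 198.57, 'R': [[-0.12, 0.99, 0.02], [0.75, 0.1, -0.65], [-0.65, -0.06, -0.76]], 't': [47.72, -404.52, 1306.16]}
side {'fx': 377.79, 'fy': 377.79, 'cx': 255.14, 'cy': 190.9, 'R': [[-0.84, -0.54, -0.01], [-0.4, 0.63, -0.66], [0.37, -0.55, -0.75]], 't': [545.17, 260.85, 652.37]}
wrist {'fx': 297.32, 'fy': 297.32, 'cx': 255.58, 'cy': 186.55, 'T_tool_cam': [[0.0, -0.96, -0.3, 80.93], [1.0, 0.0, 0.0, 1.1], [-0.0, -0.3, 0.96, -162.76], [0.0, 0.0, 0.0, 1.0]]}
```

View pics/scene0.png

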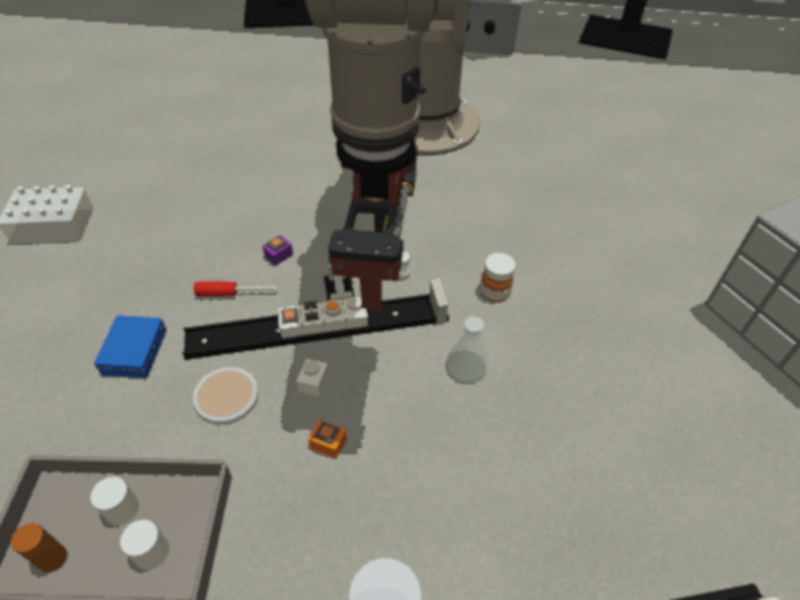

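View pics/side0.png

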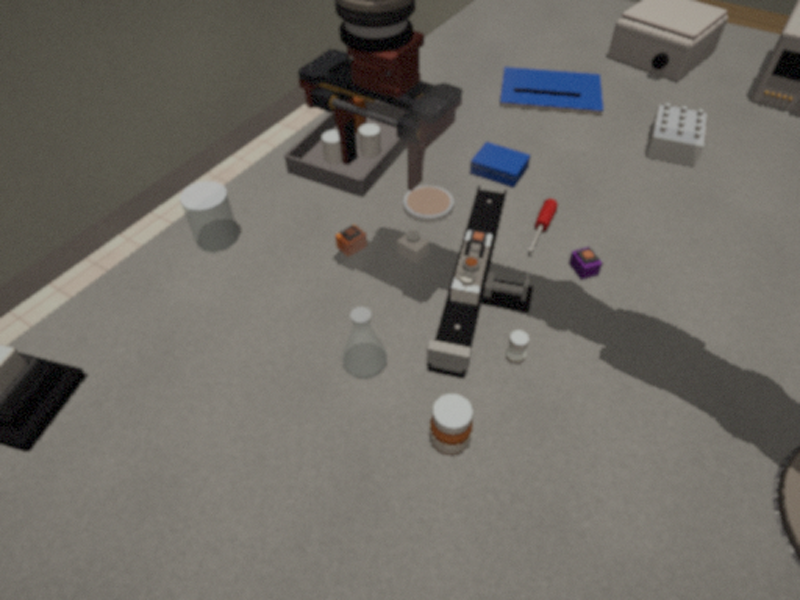

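The scene view shows the row at (278–367, 315), the stop at (438,300) and the open end at (186,340). In the side view the keeper is at (508,290) and the stop at (450,355). Lookalikes: orange chip block (327,436) and purple one (277,248), both rejected by colour; the spare (312,376) is off the track. Next I'll take a close crop and the wrist view.

Run:
```python
from h import *
import pickle
s,C=pickle.load(open('c0.pkl','rb'))
a=C['scene']['color'][170:240,110:300]; b=C['side']['color'][110:245,265:350]
a=cv2.resize(a,None,fx=4,fy=4,interpolation=cv2.INTER_CUBIC)
cv2.imwrite('pics/cropA.png',a)
b=cv2.resize(b,None,fx=4.4,fy=4.4,interpolation=cv2.INTER_CUBIC)
w=C['wrist']['color']
o=np.zeros((600,800,3),np.uint8);o[:b.shape[0],:b.shape[1]]=b[:600]
w2=cv2.resize(w,(420,315));o[:315,378:798]=w2
cv2.imwrite('pics/cropB.png',o)
```

```text
(no output)
```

View pics/cropA.png

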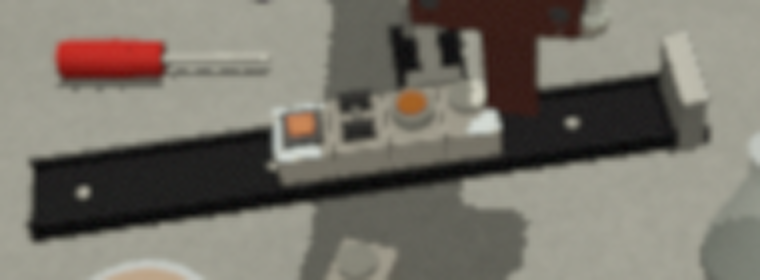

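View pics/cropB.png

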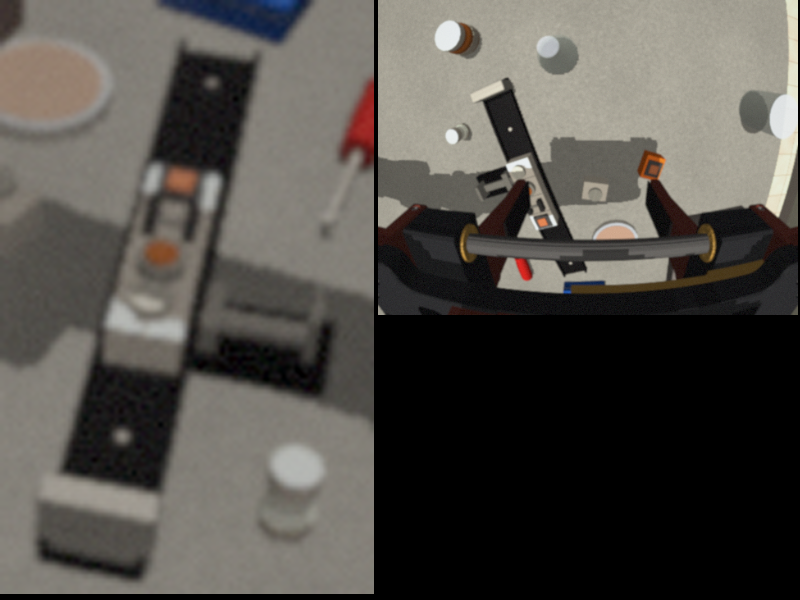

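```bash
cat >> h.py <<'E'
def A(c,x,y,z): return plane(c,x/4+110,y/4+170,z)
def B(c,x,y,z): return plane(c,x/4.4+265,y/4.4+110,z)
def ray(c,u,v):
    R=np.array(c["R"]);o=-R.T@np.array(c["t"]);d=R.T@np.array([(u-c["cx"])/c["fx"],(v-c["cy"])/c["fy"],1]);return o,d/np.linalg.norm(d)
def tri(r1,r2):
    M=sum(np.eye(3)-np.outer(d,d) for o,d in(r1,r2));b=sum((np.eye(3)-np.outer(d,d))@o for o,d in(r1,r2));return np.linalg.solve(M,b)
E
python3 - <<'E'
from h import *
import pickle
s,C=pickle.load(open('c0.pkl','rb'));a,b=C['scene'],C['side']
pr=lambda n,*p:print(n,*[np.round(q,1) for q in p])
fa=lambda x,y:ray(a,x/4+110,y/4+170)
fb=lambda x,y:ray(b,x/4.4+265,y/4.4+110)
pr('screw open',A(a,83,192,8),B(b,212,82,8),tri(fa(83,192),fb(212,82)))
pr('screw stop',A(a,572,122,8),B(b,122,437,8),tri(fa(572,122),fb(122,437)))
pr('open lips A robot/far',A(a,33,160,16),A(a,33,228,16)); pr('open lips B far/robot',B(b,183,48,16),B(b,257,55,16))
pr('stop top inner A',A(a,663,40,46),A(a,688,108,46));pr('stop top inner B',B(b,48,477,46),B(b,162,489,46))
pr('chip plate ctr',A(a,301,125,41),B(b,182,180,41),tri(fa(301,125),fb(182,180)))
pr('rear top corners A',A(a,273,108,36),A(a,281,157,36),'B far/rob',B(b,150,165,36),B(b,220,172,36))
pr('lead top corners A',A(a,499,130,36),'B',B(b,106,328,36),B(b,185,340,36))
pr('tab B',B(b,314,290,46),B(b,322,320,46));pr('tabA',A(a,395,28,46))
pr('vial',B(b,296,465,45));pr('driver tip/handle',A(a,268,62,4),A(a,60,62,10));pr('box',plane(a,163/1.5625,325/1.5625,32),plane(a,150/1.5625,372/1.5625,32))
E
```

```text
screw open [ 640.1 -268.4    8. ] [ 635.7 -268.     8. ] [ 637.2 -270.6    4.9]
screw stop [549.    6.9   8. ] [545.    7.9   8. ] [546.1   6.2   5. ]
open lips A robot/far [ 626.8 -301.1   16. ] [ 674.2 -284.    16. ]
open lips B far/robot [ 662.3 -278.7   16. ] [ 620.3 -297.1   16. ]
stop top inner A [509.2  56.9  46. ] [561.3  76.2  46. ]
stop top inner B [549.5  75.5  46. ] [501.4  53.   46. ]
chip plate ctr [ 600.  -144.7   41. ] [ 595. -145.   41.] [ 596.5 -146.7   37.9]Traceback (most recent call last):
  File "<stdin>", line 12, in <module>
  File "<stdin>", line 4, in <lambda>
    return _wrapfunc(a, 'round', decimals=decimals, out=out)
    return _wrapit(obj, method, *args, **kwds)
    result = getattr(arr, method)(*args, **kwds)
numpy._core._exceptions._UFuncNoLoopError: ufunc 'multiply' did not contain a loop with signature matching types (dtype('<U9'), dtype('float64')) -> None
```

```bash
cat >> h.py <<'E'
O=np.array([584.5,-102.5]);U=np.array([-.314,.949]);U/=np.linalg.norm(U);V=np.array([-U[1],U[0]])
def T(p): d=np.array(p)[:2]-O;return np.array([d@U,d@V])
E
python3 - <<'E'
from h import *
import pickle
s,C=pickle.load(open('c0.pkl','rb'));a,b=C['scene'],C['side']
def pr(n,*p):print(n,*[np.round(np.r_[q,T(q)],1) for q in p])
pr('rear top corners A,A B far/rob',A(a,273,108,36),A(a,281,157,36),B(b,150,165,36),B(b,220,172,36))
pr('lead top A B',A(a,499,130,36),B(b,106,328,36),B(b,185,340,36))
pr('chip',A(a,301,125,41),B(b,182,180,41))
pr('tab B',B(b,314,290,46),B(b,322,320,46));pr('tabA',A(a,395,28,46))
pr('vial',B(b,296,465,45));pr('driver tip/handle',A(a,268,62,4),A(a,60,62,10));pr('box',plane(a,163/1.5625,325/1.5625,32),plane(a,150/1.5625,372/1.5625,32))
pr('spare',A(a,358,255,40))
pr('stop',A(a,675,75,46),B(b,105,483,46))
pr('open',A(a,33,194,16),B(b,220,51,16))
E
```

```text
rear top corners A,A B far/rob [ 585.4 -165.6   36.   -60.2   19. ] [ 620.8 -151.9   36.   -58.3  -19. ] [ 618.2 -151.5   36.   -57.1  -16.6] [ 582.3 -167.4   36.   -60.9   22.4]
lead top A B [584.3 -31.7  36.   67.3 -22. ] [577.5 -29.7  36.   71.3 -16.2] [539.5 -44.2  36.   69.5  24.4]
chip [ 600.  -144.7   41.   -44.9   -1.4] [ 595.  -145.    41.   -43.7    3.4]
tab B [ 496.3 -102.2   46.    28.    83.6] [484.  -85.1  46.   48.1  89.9]
tabA [ 521.3 -105.2   46.    17.3   60.8]
vial [455.3   5.9  45.  143.5  88.6]
driver tip/handle [ 522.2 -189.5    4.   -63.    86.5] [ 544.8 -315.    10.  -189.3  104.4]
box [ 637.2 -326.1   32.  -228.9   20.2] [ 719.7 -312.8   32.  -242.1  -62.3]
spare [684.8 -92.7  40.  -22.2 -98.3]
stop [536.6  66.5  46.  175.5  -7.6] [525.4  64.2  46.  176.9   3.8]
open [ 650.9 -292.4   16.  -201.2   -3.4] [ 641.5 -288.4   16.  -194.4    4.3]
```

Emit:
jog_arm(plan=[[[0,-12,-38,0,0,0,5],[0,-24,-77,0,0,0,10],[0,-36,-115,0,0,0,14],[0,-48,-154,0,0,0,18.3],[0,-60,-192,0,0,0,18.3]]], squeeze=20)

```text
t: 0.65
tool_pos: [614.1, -193.6, 222.4]
eef_rot: [[-0.316, 0.949, -0.0], [0.949, 0.316, 0.0], [0.0, -0.0, -1.0]]
wrist_force: [0.7, 0.6, -0.1]
opening: 0.586
gripper_force: 0.0
```

Emit:
jog_arm(plan=[[[0,0,0,-30,0,0,0],[0,0,0,-70,0,0,0],[0,0,0,-110,0,0,0],[0,0,0,-135,0,0,0],[0,0,0,-135,0,0,0]]])

```text
t: 1.15
tool_pos: [611.8, -191.2, 83.5]
eef_rot: [[-0.314, 0.949, -0.008], [0.949, 0.314, 0.002], [0.004, -0.007, -1.0]]
wrist_force: [-0.2, 0.6, 0.2]
opening: 0.127
gripper_force: 0.0
```

Run:
```python
from h import *
s=status.read_state();print(s['t'],s['tool_pos'],T(s['tool_pos']),np.round(s['eef_rot'],3),s['wrist_force'],s['opening'])
o=np.zeros((600,800,3),np.uint8)
c=viewer.camera('scene')['color'][160:240,110:300];d=viewer.camera('side')['color'][90:245,265:350];w=viewer.camera('wrist')['color']
o[:210,:499]=cv2.resize(c,(499,210),interpolation=cv2.INTER_CUBIC)
o[210:594,0:512]=w
o[:510,520:800]=cv2.resize(d,(280,510),interpolation=cv2.INTER_CUBIC)
cv2.imwrite('pics/p2.png',o)
```

```text
1.15 [ 611.84311885 -191.17455885   83.48004616] [-92.77515237   1.89595307] [[-0.314  0.949 -0.008]
 [ 0.949  0.314  0.002]
 [ 0.004 -0.007 -1.   ]] [-0.20841269  0.55692381  0.15628038] 0.12733388595285053
```

View pics/p2.png

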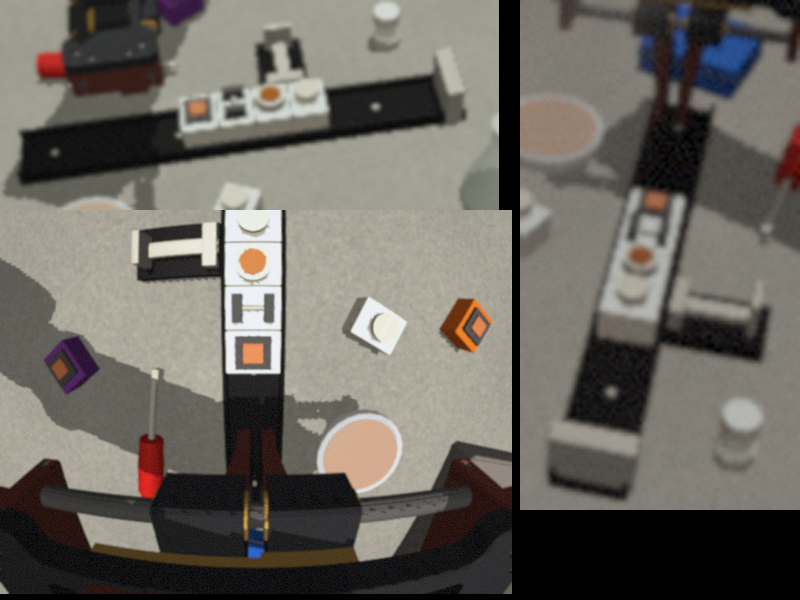

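```bash
cat >> h.py <<'E'
def W(c,s,u,v,z):
    x,y=(u-c["cx"])/c["fx"],(v-c["cy"])/c["fy"];r=np.hypot(x,y);k=np.sin(r)/r if r>0 else 1
    d=np.array([x*k,y*k,np.cos(r)]);M=np.array(c["T_tool_cam"]);R=np.array(s["eef_rot"])
    o=R@M[:3,3]+s["tool_pos"];d=R@M[:3,:3]@d;return o+d*(z-o[2])/d[2]
E
python3 - <<'E'
from h import *
s=status.read_state();c=viewer.camera('wrist');a=viewer.camera('scene')
for n,u,v,z in [('rear top L',226,164,36),('rear top R',281,163,36),('lip outer L',223,190,16),('lip outer R',284,190,16),('lip outer L far',221,10,16),('lip outer R far',288,10,16),('tab outer top rear',134,67,46),('tab outer top fwd',132,24,46)]:
    p=W(c,s,u,v,z);print(n,np.round(p,1),np.round(T(p),1))
for n,u,v,z in [('stop inner top',443,52,46),('stop inner top far',460,115,46),('tab',265,33,46),('tab',292,28,46)]:
    p=plane(a,110+u*190/499,160+v*80/210,z);print(n,np.round(p,1),np.round(T(p),1))
E
```

```text
rear top L [ 586.3 -169.    36. ] [-63.7  19.2]
rear top R [ 625.  -155.4   36. ] [-62.9 -21.8]
lip outer L [ 589.8 -196.1   16. ] [-90.5  24.3]
lip outer R [ 638.3 -180.1   16. ] [-90.5 -26.7]
lip outer L far [543.5 -55.7  16. ] [57.4 24.2]
lip outer R far [593.4 -39.2  16. ] [ 57.3 -28.3]
tab outer top rear [ 501.2 -118.1   46. ] [11.3 84. ]
tab outer top fwd [489.  -87.6  46. ] [44.1 85.9]
stop inner top [507.6  63.9  46. ] [182.1  20.7]
stop inner top far [581.   84.9  46. ] [179.1 -55.5]
tab [ 505.9 -102.9   46. ] [24.3 74.8]
tab [496.  -79.2  46. ] [49.9 76.7]
```

The wrist view shows the track straight ahead, centred on column ~254 with the rear face at row 164, and the fingers over the channel. The train order from the rear is chip, vice, pot, stub. I'm going down now.

Emit:
jog_arm(plan=[[[0,0,0,-30,0,0,0],[0,0,0,-55,0,0,0],[0,0,0,-70,0,0,0],[0,0,0,-70,0,0,0],[0,0,0,-70,0,0,0]]])

```text
t: 1.9
tool_pos: [615.8, -192.2, 18.7]
eef_rot: [[-0.314, 0.949, 0.001], [0.949, 0.314, -0.0], [-0.001, 0.001, -1.0]]
wrist_force: [0.0, 0.1, -0.1]
opening: 0.004
gripper_force: 0.0
```

Emit:
jog_arm(plan=[[[0,-1,4,0,0,0,0],[0,-2,7,0,0,0,0],[0,-3,10,0,0,0,0],[0,-3,10,0,0,0,0],[0,-3,10,0,0,0,0]]])

```text
t: 2.4
tool_pos: [612.1, -181.9, 17.9]
eef_rot: [[-0.314, 0.949, 0.0], [0.949, 0.314, -0.0], [-0.0, 0.0, -1.0]]
wrist_force: [-0.5, -0.0, 0.2]
opening: 0.005
gripper_force: 0.0
```

Emit:
jog_arm(plan=[[[0,-1.3,3.8,0,0,0,0],[0,-2.5,7.6,0,0,0,0],[0,-3.8,11.4,0,0,0,0],[0,-5,15.2,0,0,0,0],[0,-6.3,19,0,0,0,0]]])

```text
t: 2.9
tool_pos: [605.6, -162.9, 17.7]
eef_rot: [[-0.314, 0.949, 0.0], [0.949, 0.314, -0.0], [-0.0, 0.0, -1.0]]
wrist_force: [-0.3, -1.4, 0.4]
opening: 0.004
gripper_force: 0.6
```

Emit:
jog_arm(plan=[[[0,-1.6,4.7,0,0,0,0],[0,-3.1,9.5,0,0,0,0],[0,-4.7,14.2,0,0,0,0],[0,-6.3,19,0,0,0,0],[0,-7.9,23.7,0,0,0,0]]])

```text
t: 3.4
tool_pos: [597.7, -138.8, 17.7]
eef_rot: [[-0.314, 0.949, 0.0], [0.949, 0.314, 0.0], [0.0, 0.0, -1.0]]
wrist_force: [0.4, -1.2, -0.7]
opening: 0.003
gripper_force: 0.6
```

Emit:
jog_arm(plan=[[[0,-1.6,4.7,0,0,0,0],[0,-3.1,9.5,0,0,0,0],[0,-4.7,14.2,0,0,0,0],[0,-6.3,19,0,0,0,0],[0,-7.9,23.7,0,0,0,0]]])

```text
t: 3.9
tool_pos: [589.8, -115.2, 17.7]
eef_rot: [[-0.314, 0.949, 0.0], [0.949, 0.314, 0.0], [0.0, 0.0, -1.0]]
wrist_force: [1.4, -1.6, -0.6]
opening: 0.003
gripper_force: 0.6
```

Run:
```python
from h import *
s=status.read_state();print(s['t'],s['tool_pos'],T(s['tool_pos']),s['wrist_force'],s['wrist_torque'])
o=np.zeros((600,800,3),np.uint8)
c=viewer.camera('scene')['color'][160:240,110:300];d=viewer.camera('side')['color'][90:245,265:350];w=viewer.camera('wrist')['color']
o[:210,:499]=cv2.resize(c,(499,210),interpolation=cv2.INTER_CUBIC)
o[210:594,0:512]=w
o[:510,520:800]=cv2.resize(d,(280,510),interpolation=cv2.INTER_CUBIC)
cv2.imwrite('pics/p3.png',o)
```

```text
3.9 [ 589.79861804 -115.17672704   17.67613134] [-13.69948147  -1.04831721] [ 1.43325578 -1.58934328 -0.55269539] [-0.23754135 -0.0927764   0.00976123]
```

View pics/p3.png

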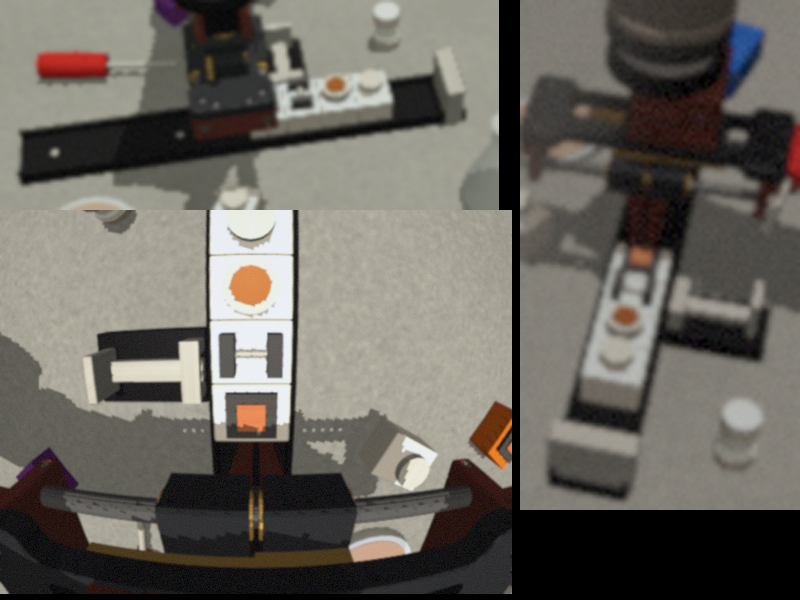

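The train is moving as one, with the chip carrier's rear edge against the fingers (250,440) and no gaps. I'll keep pushing.

Emit:
jog_arm(plan=[[[0,-1.6,4.7,0,0,0,0],[0,-3.1,9.5,0,0,0,0],[0,-4.7,14.2,0,0,0,0],[0,-6.3,19,0,0,0,0],[0,-7.9,23.7,0,0,0,0]]])

```text
t: 4.55
tool_pos: [582.0, -91.6, 17.8]
eef_rot: [[-0.314, 0.949, 0.0], [0.949, 0.314, -0.0], [-0.0, 0.0, -1.0]]
wrist_force: [1.2, -1.9, -0.3]
opening: 0.005
gripper_force: 1.0
```

Emit:
jog_arm(plan=[[[0,-1.4,4.2,0,0,0,0],[0,-2.8,8.4,0,0,0,0],[0,-4.1,12.3,0,0,0,0],[0,-5.3,16,0,0,0,0],[0,-6.6,20,0,0,0,0]]])

```text
t: 5.05
tool_pos: [575.5, -71.8, 17.8]
eef_rot: [[-0.314, 0.949, 0.0], [0.949, 0.314, -0.0], [-0.0, 0.0, -1.0]]
wrist_force: [1.5, -2.6, 1.8]
opening: 0.005
gripper_force: 1.2
```

Emit:
jog_arm(plan=[[[0,-0.6,1.9,0,0,0,0],[0,-1.2,3.8,0,0,0,0],[0,-1.9,5.7,0,0,0,0],[0,-2.2,6.6,0,0,0,0],[0,-2.5,7.6,0,0,0,0]]])

```text
t: 5.55
tool_pos: [574.2, -68.6, 18.0]
eef_rot: [[-0.311, 0.95, 0.003], [0.95, 0.311, -0.004], [-0.005, 0.001, -1.0]]
wrist_force: [5.0, -12.8, -1.3]
opening: 0.006
gripper_force: 6.9
```

Force rose to 13 N, which suggests contact with the stop. I'll check that by eye.

Run:
```python
from h import *
s=status.read_state();print(s['t'],s['tool_pos'],T(s['tool_pos']),s['wrist_force'])
o=np.zeros((600,800,3),np.uint8)
c=viewer.camera('scene')['color'][170:220,190:290];d=viewer.camera('side')['color'][145:245,265:350];w=viewer.camera('wrist')['color']
o[:210,:420]=cv2.resize(c,(420,210),interpolation=cv2.INTER_CUBIC)
o[210:594,0:400]=w[:,:400]
o[:459,410:800]=cv2.resize(d,(390,459),interpolation=cv2.INTER_CUBIC)
cv2.imwrite('pics/p4.png',o)
```

```text
5.55 [574.20251625 -68.62407447  18.00020621] [35.39587753 -0.86507593] [  4.95161686 -12.79911089  -1.29279224]
```

View pics/p4.png

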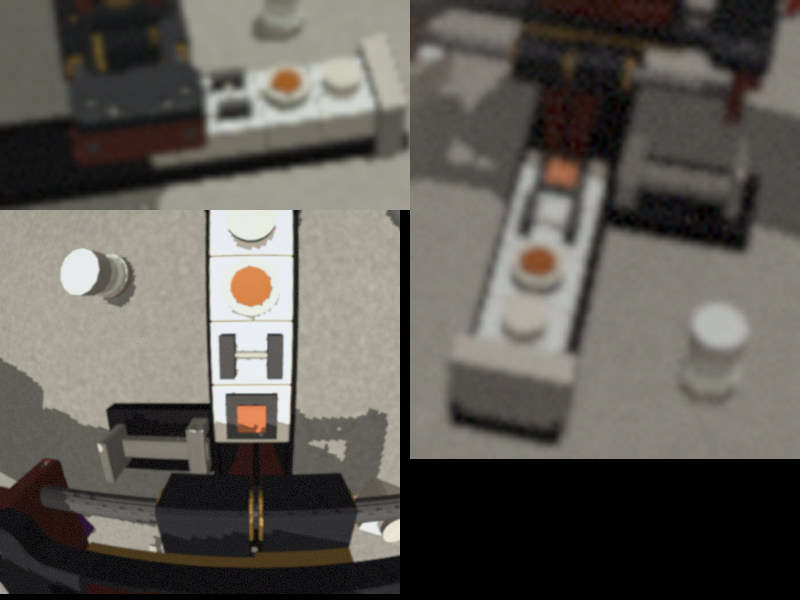

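Both views show the row touching the stop at (375,110) and (512,350), with no gaps. I'll hold, back off, rise, and measure the tab.

Emit:
jog_arm(plan=[[[0,-0.3,1,0,0,0,0],[0,-0.3,1,0,0,0,0],[0,0,0,0,0,0,0],[0,2.5,-7.6,0,0,0,0],[0,9.4,-28,0,0,0,0]]])

```text
t: 6.2
tool_pos: [581.5, -89.5, 17.2]
eef_rot: [[-0.317, 0.948, -0.002], [0.948, 0.317, 0.002], [0.003, -0.001, -1.0]]
wrist_force: [0.3, 0.2, -0.6]
opening: 0.008
gripper_force: 0.0
```

Emit:
jog_arm(plan=[[[0,0,0,20,0,0,0],[0,0,0,50,0,0,0],[0,0,0,80,0,0,0],[0,-30,-10,100,0,0,0],[0,-60,-20,100,0,0,0]]])

```text
t: 6.7
tool_pos: [523.6, -111.4, 120.0]
eef_rot: [[-0.316, 0.949, 0.004], [0.949, 0.316, 0.001], [-0.001, 0.004, -1.0]]
wrist_force: [0.7, -0.3, 0.4]
opening: 0.005
gripper_force: 0.0
```

Emit:
jog_arm(plan=[[[0,-35,-12,0,0,0,0],[0,-56,-19,0,0,0,0],[0,-56,-19,0,0,0,0],[0,-56,-19,0,0,0,0]]])

```text
t: 7.1
tool_pos: [466.6, -130.7, 117.7]
eef_rot: [[-0.314, 0.949, 0.0], [0.949, 0.314, 0.001], [0.001, 0.0, -1.0]]
wrist_force: [0.9, -0.4, -0.1]
opening: 0.004
gripper_force: 0.0
```

Run:
```python
from h import *
import pickle
s=status.read_state();print(s['t'],s['tool_pos'],T(s['tool_pos']),s['wrist_force'])
o=np.zeros((600,800,3),np.uint8)
a,b,w=[viewer.camera(n) for n in('scene','side','wrist')];pickle.dump((s,a,b,w),open('c5.pkl','wb'))
c=a['color'][160:240,110:300];d=b['color'][145:245,265:350]
o[:210,:499]=cv2.resize(c,(499,210),interpolation=cv2.INTER_CUBIC)
o[210:594,0:450]=w['color'][:,:450]
o[210:594,460:786]=cv2.resize(d,(326,384),interpolation=cv2.INTER_CUBIC)
cv2.imwrite('pics/p5.png',o)
```

```text
7.1 [ 466.59284351 -130.65823481  117.74520683] [ 10.30482052 120.78408178] [ 0.91051549 -0.44291614 -0.13342967]
```

View pics/p5.png

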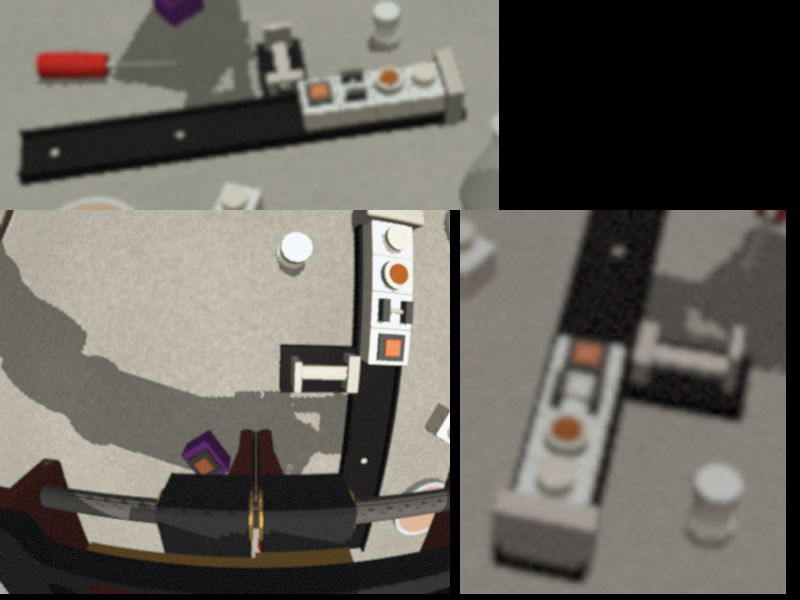

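Run:
```python
from h import *
import pickle
s,a,b,w=pickle.load(open('c5.pkl','rb'))
def P(n,p):print(n,np.round(p,1),np.round(T(p),1))
for n,u,v,z in [('tab top fwd',293,147,46),('tab top rear',293,181,46),('bar fwd',325,156,26),('bar rear',325,171,26),('row rear L',370,152,36),('row rear R',406,153,36),('pad outer',281,160,14)]:P(n,W(w,s,u,v,z))
P('A tab L',plane(a,110+265*190/499,160+33*80/210,46));P('A tab R',plane(a,110+291*190/499,160+27*80/210,46))
P('A row rear rob',plane(a,110+298*190/499,160+83*80/210,36))
k=85/326
P('B tab fwd',plane(b,265+(736-460)*k,145+(362-210)*k,46));P('B tab rear',plane(b,265+(743-460)*k,145+(328-210)*k,46))
```

```text
tab top fwd [483.2 -81.7  46. ] [51.6 89.6]
tab top rear [ 493.  -108.3   46. ] [23.2 88.7]
bar fwd [516.7 -82.2  26. ] [40.6 58. ]
bar rear [521.8 -95.   26. ] [26.9 57.2]
row rear L [551.5 -63.9  36. ] [47.1 19.2]
row rear R [586.4 -52.   36. ] [ 47.4 -17.7]
pad outer [ 482.4 -100.4   14. ] [34.  96.2]
A tab L [ 505.9 -102.9   46. ] [24.3 74.8]
A tab R [494.8 -80.4  46. ] [49.2 78.2]
A row rear rob [554.5 -63.6  36. ] [46.4 16.3]
B tab fwd [483.8 -78.3  46. ] [54.6 88. ]
B tab rear [ 491.9 -105.5   46. ] [26.2 88.9]
```

Tab centre is at track x ≈ 37 in my frame, outer face at y ≈ 88.5. I'll move in line with it, go down, then push along (+0.949, +0.314).

Emit:
jog_arm(plan=[[[0,-4,12,0,0,0,0],[0,-8.2,25,-20,0,0,0],[0,-8.2,25,-55,0,0,0],[0,-8.2,25,-90,0,0,0],[0,-8.2,25,-90,0,0,0]]])

```text
t: 7.75
tool_pos: [455.2, -104.4, 24.4]
eef_rot: [[-0.316, 0.949, -0.008], [0.949, 0.316, 0.001], [0.004, -0.007, -1.0]]
wrist_force: [-0.2, 0.8, 0.1]
opening: 0.003
gripper_force: 0.0
```

Emit:
jog_arm(plan=[[[0,5.7,1.9,0,0,0,0],[0,11.4,3.8,0,0,0,0],[0,15.2,5,0,0,0,0],[0,19,6.3,0,0,0,0],[0,22.8,7.5,0,0,0,0]]])

```text
t: 8.25
tool_pos: [481.7, -98.8, 28.4]
eef_rot: [[-0.314, 0.949, 0.001], [0.949, 0.314, -0.0], [-0.001, 0.001, -1.0]]
wrist_force: [-0.9, -1.5, 1.1]
opening: 0.008
gripper_force: 0.8
```

Emit:
jog_arm(plan=[[[0,3.8,1.3,0,0,0,0],[0,7.6,2.5,0,0,0,0],[0,11.4,3.8,0,0,0,0],[0,15.2,5,0,0,0,0],[0,19,6.3,0,0,0,0]]])

```text
t: 8.75
tool_pos: [500.1, -92.5, 27.6]
eef_rot: [[-0.314, 0.949, -0.0], [0.949, 0.314, -0.0], [0.0, -0.0, -1.0]]
wrist_force: [-1.4, -0.2, 0.9]
opening: 0.003
gripper_force: 0.8
```

Emit:
jog_arm(plan=[[[0,3.8,1.3,0,0,0,0],[0,6.6,2.2,0,0,0,0],[0,9.5,3.1,0,0,0,0],[0,11.4,3.8,0,0,0,0],[0,12.3,4.1,0,0,0,0]]])

```text
t: 9.25
tool_pos: [512.4, -88.4, 27.6]
eef_rot: [[-0.314, 0.949, 0.0], [0.949, 0.314, -0.0], [-0.0, 0.0, -1.0]]
wrist_force: [-0.9, -1.4, 0.2]
opening: 0.005
gripper_force: 0.8
```

Emit:
jog_arm(plan=[[[0,1,0.3,0,0,0,0],[0,2,0.6,0,0,0,0],[0,3,1,0,0,0,0],[0,3.8,1.3,0,0,0,0]]])

```text
t: 9.65
tool_pos: [516.0, -87.1, 27.6]
eef_rot: [[-0.314, 0.949, -0.0], [0.949, 0.314, -0.0], [-0.0, -0.0, -1.0]]
wrist_force: [-1.8, -1.7, 0.3]
opening: 0.006
gripper_force: 0.8
```

No stop felt yet, so I'll continue in small steps.

Emit:
jog_arm(plan=[[[0,1,0.3,0,0,0,0],[0,2,0.6,0,0,0,0],[0,3,1,0,0,0,0],[0,3,1,0,0,0,0]]])

```text
t: 10.05
tool_pos: [517.4, -86.6, 27.5]
eef_rot: [[-0.313, 0.95, -0.003], [0.95, 0.313, -0.0], [0.001, -0.003, -1.0]]
wrist_force: [-6.1, -3.0, 5.2]
opening: 0.005
gripper_force: 3.1
```

Emit:
jog_arm(plan=[[[0,1,0.3,0,0,0,0],[0,2,0.6,0,0,0,0],[0,3,1,0,0,0,0],[0,3,1,0,0,0,0]]])

```text
t: 10.45
tool_pos: [517.4, -86.5, 27.1]
eef_rot: [[-0.312, 0.95, -0.009], [0.95, 0.312, -0.001], [0.002, -0.009, -1.0]]
wrist_force: [-12.1, -4.1, 9.0]
opening: 0.006
gripper_force: 6.5
```

The keeper has reached a hard stop at the expected travel. I'll back off, rise and check.

Emit:
jog_arm(plan=[[[0,-5,-1.6,0,0,0,0],[0,-15,-5,0,0,0,0],[0,-35,-12,0,0,0,0],[0,-60,-20,10,0,0,0],[0,-70,-23,50,0,0,0]]])

```text
t: 10.95
tool_pos: [447.2, -108.2, 75.4]
eef_rot: [[-0.314, 0.95, -0.008], [0.95, 0.314, 0.001], [0.003, -0.007, -1.0]]
wrist_force: [0.3, 0.3, -0.0]
opening: 0.006
gripper_force: 0.0
```

Emit:
jog_arm(plan=[[[0,0,0,40,0,0,0],[0,0,-10,60,0,0,0],[0,0,-20,70,0,0,0],[0,0,-20,70,0,0,0],[0,0,-20,70,0,0,0]]])

```text
t: 11.45
tool_pos: [451.5, -128.0, 146.7]
eef_rot: [[-0.314, 0.95, -0.001], [0.95, 0.314, 0.0], [0.001, -0.001, -1.0]]
wrist_force: [0.3, 0.1, 0.2]
opening: 0.009
gripper_force: 0.0
```

Run:
```python
from h import *
s=status.read_state();print(s['t'],s['tool_pos'],T(s['tool_pos']),s['wrist_force'])
o=np.zeros((600,800,3),np.uint8)
a,b,w=[viewer.camera(n) for n in('scene','side','wrist')]
c=a['color'][160:240,110:300];d=b['color'][145:245,265:350]
o[:210,:499]=cv2.resize(c,(499,210),interpolation=cv2.INTER_CUBIC)
o[210:594,0:450]=w['color'][:,:450]
o[210:594,460:786]=cv2.resize(d,(326,384),interpolation=cv2.INTER_CUBIC)
cv2.imwrite('pics/p6.png',o)
```

```text
11.45 [ 451.5016659  -128.00089905  146.74833064] [ 17.56817874 134.27662425] [0.2939375  0.08864053 0.2225481 ]
```

View pics/p6.png

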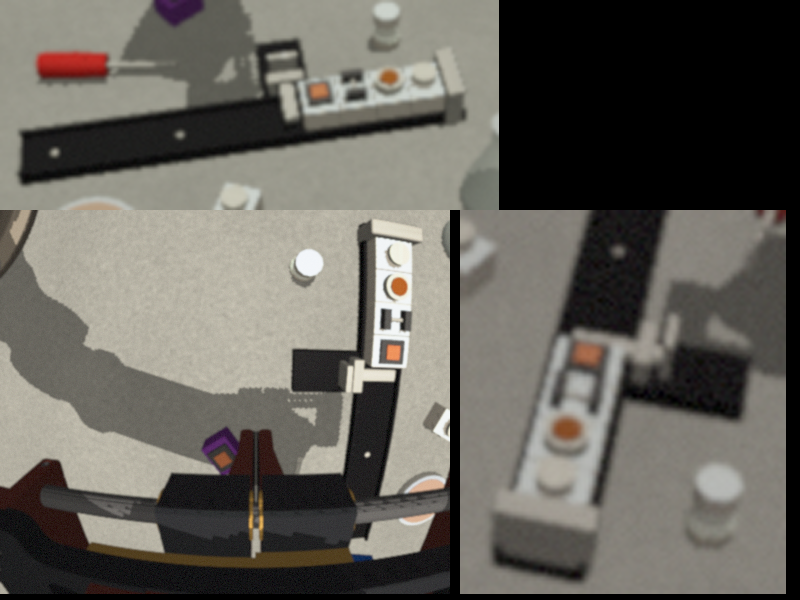

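The bolt now crosses the channel behind the chip carrier (wrist view, 380,377), the row is still against the stop, and the arm is clear. I'm handing in.

```bash
python3 -c "
from cell import order
print(order.sign_off())"
```

```text
the job is handed in; nothing more can be done
None
```

I pushed the four-carrier train home against the stop, pushed the keeper fully in behind it with the arm clear, and handed the job in at about 11.5 s; the sign-off returned no verdict.

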